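# Open the lockable sample case

## Robot

A 6-joint arm with a two-finger parallel gripper is mounted at the origin on a cart in front of the work surface, level with it; the furniture and walls round the work are solid. World frame = base frame: x ahead of the robot, y to its left, z up, the work surface at z = 0. Lengths are in m, angles in degrees, forces in N, time in s.
With the tool pointing down it reaches from about 0.4 to 0.825 m from the base axis. Payload 7 kg.
Tool frame: the origin (TCP) lies between the finger pads; the fingertips stand 22 mm ahead of it and the grasp point (between the pads) lies 3 mm ahead of it; z points along the fingers, y is the direction in which the jaws open and shut (so a half turn about z gives the same grasp; the last joint's range is limited). The gripper opens to 88 mm and grips with 3 to 60 N. Pads are 19 mm wide; open, the fingers measure 130 mm over their backs; the gripper's body (78 mm by 193 mm) begins 47 mm behind the grasp point.
Start: joints at [81.308, 20.546, 0.682, 0, -70.136, -16.507], TCP at [0.287, 0.611, 0.213] pointing down, gripper open.
Joint ranges: [-176.03, 176.03], [-82.01, 121.73], [-58.28, 71.71], [-173.87, 95.51], [-174.79, -0.11], [-173.66, 173.66]. Speed limits (degrees/s): [136.94, 136.94, 172.46, 180, 180, 180].

## Interface

Orientations are given as [roll, pitch, yaw] about the fixed x, y, z axes, in that order (R = Rz(yaw) Ry(pitch) Rx(roll)).
In Python, from plant import telemetry, cams, r gives the robot as it stands.
- The arm moves only by the tool carry_out, never from a script. Its argument "commands" is one flat list of numbers, 5 for each row, row after row: the shift along the world's x, y, z as a fraction of full scale, then the turn about the world's z as a fraction of full scale, then the gripper's target within -1 to 1 (shut at 1, half-way at 0, fully open at -1). In form: [x, y, z, turn, claw, x, y, z, turn, claw, ...]. A call has 1 to 8 rows; each row shifts and turns the commanded pose from where the row before left it; what a row does not reach is not made up. Full scale, the value 1, is 0.04 m for a shift and 4 degrees for a turn. A row lasts 1/10 s, in which the tool goes at most 50 mm and 8.59 degrees, less where a joint would pass 70% of its speed; a pose out of reach is approached as far as the arm can. A call with a number of a shift or a turn outside -1 to 1 is refused whole. A call with a gripper value outside its range is refused whole. The fingers move at their own pace and stop on an object; "grip_force" is the grip in N (left out, the last holds). Time passes only in rows, so rows that do not move let the fingers close. It gives the time, the measured TCP pose, the force and the opening at its end, in the units of the state.
- telemetry.get_state(): the state, without advancing time (a new reading comes with each control period).
- cams.capture(name): name is "scene" or "top" or "wrist"; returns a dict with "frame" (400x640x3 uint8, red, green, blue), "camera_matrix" (3x3 intrinsics, pixels), "k1" (the pictures are not rectified: a ray, as slopes to the right and down, at radius r is drawn at 1 + k1 r^2 times it, then the intrinsics apply), "camera_from_world" (4x4, takes a point from world to camera coordinates); the wrist camera has in their place "mount" (4x4, takes a point from camera to tool coordinates, whose origin is the TCP and whose axes are the flange's). Camera axes: x right, y down, z forward; pixel columns grow to the right and rows downward; lengths in m; the calibration is good to about 2 mm. A picture is of the moment at which its call begins: read the wrist's pose just before it. There is no depth.
- r.close_job(): hands the job in, once; it reports no verdict.
The state is a dict: "time_s": time; "joints": joint angles; "qd": joint speeds; "joint_torque": joint torques, N m; "tcp_pos": TCP position; "eef_rot": TCP orientation; "contact_force": force on the tool from outside, world axes, zero at the start; "moment": the same for the moment, N m; "gripper_width": finger opening in m.
Only numpy, scipy, OpenCV 4.12 (cv2) and the standard library are available. Lean on these libraries where they do the work, as an engineer would, in place of code of your own. Each camera call takes 0.05 s, during which the arm holds its last target. There are 200 camera calls.

## Task

Open the grey sample transport case: first slide the orange safety tab fully aside, away from the latch, so that the latch is free, then lift the steel latch lever all the way up (do not force it while the tab still covers it). Then swing the lid up (it has a black handle) until it stands upright or further, and let go, leaving the tab aside and the latch up; do not disturb the other things on the desk.

Things in the scene. Friction and masses are not known exactly. Their poses are not given: they have to be found in the camera images.
- case: Grey sample transport case, 140 (x, depth) x 260 (y, width) x 82 mm high with its lid shut, standing on the desk; it is fixed and cannot be pushed away. Origin: centre of its underside; x points from its front (with latch and handle) to its back, y to the left of a person facing that front, z up. The lid is the top 22 mm. Two well plates lie inside.
- tab (a joint): Orange safety tab on the lid's top, left of the latch as seen from the front. 0 to 0.003 = locking: its tongue lies 2 mm above the latch lever's +y arm, which then lifts no more than about 0.1 rad. Slides 0.020 m along the case's +y (away from the latch) to its stop; the lever is free from about 0.013. Friction about 2 N; stays where it is left. Pinch it by its fin or push it.
- tab_fin (a point): Point on the tab's upright fin, 8 mm below the fin's top, in the middle of it. The fin is 10 mm thick in the case's x, 24 mm long in y and stands 29 mm above the tab's flat base. With the lid shut the point is 113 mm above the desk. There is free space above the lid before and behind the fin.
- latch (a joint): Steel latch lever, a bail hinged on the lid's front edge. 0 = down, sticking out level to the front, its hook under the case's keeper so that the lid cannot rise; 1.6 = raised to its stop, upright. Its bar rises in an arc of 64 mm radius up and back (toward the case's +x). Friction 0.05 N m; it stays where it is left. The hook frees the lid from about 0.3 rad.
- latch_bar (a point): Middle of the latch lever's round grip bar (12 mm thick with its black sleeve, 71 mm long, along the case's y; solid diameter 10 mm). With the lever down it is 68 mm in front of the case's front face and 78 mm above the desk. Between its two side arms (57 mm apart) the bail is open, with 34 mm free between bar and hook, so one finger fits behind the bar and one before it; the bar may turn between the fingers.
- latch_pivot (a point): The latch lever's pivot axis (along the case's y), middle, on the lid's front edge; it is 64 mm from the grip bar and moves with the lid.
- lid (a joint): Lid, hinged along its back edge. 0 = shut, 1.57 = upright, 1.7 = stop, leaning slightly back. Grows as the front edge rises. Stiff hinge (0.38 N m of friction, lid about 0.3 kg): it stays where it is left.
- lid_bar (a point): Middle of the lid's black bow handle at the front, right of the latch as seen from the front: a round bar 10 mm thick, straight for 60 mm, along the case's y. With the lid shut it is 42 mm in front of the front face, 71 mm above the desk, with open space behind and before it. When the lid is upright it stands at the top, 184 mm from the hinge line; it may turn between the fingers.
- lid_hinge (a point): Lid's hinge axis (along the case's y), middle, at the back edge, 62 mm above the desk.
- marker_black: Black and white marker pen lying on the desk, 17x135x16 mm; bystander. Origin: centre of underside.
- tweezers: Tweezers lying on the desk, 13x122x9 mm; bystander. Origin: centre of underside.
- scissors: Scissors with blue handles lying on the desk, 87x199x9 mm; bystander. Origin: centre of underside.
- lab_notebook: Dark blue notebook, 105x152x14 mm; bystander. Origin: centre of underside.
- pipette_200: Pipette lying on the desk, 37x237x29 mm; bystander. Origin: centre of underside.
- spare_plate: White well plate, 85x128x14 mm; bystander. Origin: centre of underside.

How it is judged (in metres and radians):
On the way, in this order (a step that is already met when the one before it is completed fails the run):
1. safety tab slid aside while the latch lever is still down (value of joint tab above 0.014 m and value of joint latch below 0.2 rad), for 0.2 s.
2. latch lever lifted (value of joint latch above 1.2 rad), for 0.2 s.
3. lid swung up (value of joint lid above 1.35 rad), for 0.2 s.
At the end, for the whole second after the job is handed in: The safety tab is at least 14 mm aside, the latch lever is raised to at least 1.1 rad, and the lid stands open at 1.35 rad (77 degrees) or more and at rest (value of joint tab above 0.014 m and value of joint latch above 1.1 rad and value of joint lid above 1.35 rad and not (velocity of joint lid above 0.05 rad/s) and velocity of joint lid above -0.05 rad/s); the robot touches nothing.
It fails at once if the latch lever is forced up past the locking safety tab (value of joint tab below 0.01 m and value of joint latch above 0.25 rad).
It fails at once if the lid is forced up past the closed latch (value of joint latch below 0.1 rad and value of joint lid above 0.15 rad).
It fails at once if a bystander is moved more than 30 mm (distance of any of marker_black, tweezers, scissors, lab_notebook, pipette_200, spare_plate from where it was at the start of the episode above 0.03 m).
It also fails if it takes over 58 s, if anything falls off the work surface, if the arm or the gripper's body presses on something with over 40 N, if the wrist force passes 120 N, or if a joint passes its speed limit or range.

## Working session

There is one attempt and no reset: what is moved stays moved. The work goes in short steps, Python scripts to look and compute and a tool call to move; the robot and the scene stay as the last step left them, time stands still between calls to the robot, and variables do not carry over. Pictures are saved under pics/ and viewed, about 8 in all and at most 12, crops included, and the job is handed in when it is done.

Besides the shell and the picture viewer there is one more tool, called after "Request:" as name(argument=value, ...) on one line, values as JSON. carry_out: Moves the arm, as the interface text tells. Shift numbers are shares of 0.04 m and turn numbers shares of 4 degrees, none past 1 either way. Its arguments: {"type":"object","properties":{"commands":{"type":"array"},"grip_force":{"type":"number"}},"required":["commands"]}

```bash
ls; mkdir -p pics
python3 - <<'E'
from plant import telemetry,cams
import cv2,numpy as np,json
print(telemetry.get_state())
ims=[]
for n in("scene","top","wrist"):
    c=cams.capture(n); cv2.imwrite(f"pics/{n}0.png",c["frame"][:,:,::-1])
    print(n,c["camera_matrix"].tolist(),c["k1"],np.round(c.get("camera_from_world",c.get("mount")),4).tolist())
E
```

```text
pics
{'time_s': 0.0, 'joints': array([ 8.13094953e+01,  2.05887164e+01,  6.32986774e-01, -1.91449182e-02,
       -7.01332154e+01, -1.65044464e+01]), 'qd': array([ 0.01999334,  0.02404211, -0.09480079,  0.02256314,  0.01254471,
       -0.06665212]), 'joint_torque': array([ 1.22465586e-03, -5.82714951e+01,  2.93045801e+01,  6.99667364e+00,
        6.97305237e-03, -1.60160885e-04]), 'tcp_pos': array([0.28718912, 0.61030397, 0.21165046]), 'eef_rot': array([ 1.79909606e+02, -8.01470231e-03, -2.52014649e+01]), 'contact_force': array([0.28346375, 0.41118986, 0.18432712]), 'moment': array([-0.04694097,  0.00125797,  0.05405831]), 'gripper_width': 0.08744809435848747}
scene [[398.81201661509033, 0.0, 315.0286056730338], [0.0, 398.81201661509033, 193.79277243391357], [0.0, 0.0, 1.0]] -0.058213472074435724 [[0.5978, -0.8015, 0.0126, -0.3204], [-0.45, -0.3485, -0.8222, 0.3043], [0.6634, 0.4858, -0.5691, 0.8276], [0.0, 0.0, 0.0, 1.0]]
top [[457.0804393324898, 0.0, 319.4757144598293], [0.0, 457.0804393324898, 201.26949674866137], [0.0, 0.0, 1.0]] -0.10446169602836543 [[0.0156, -0.9997, 0.0207, -0.0577], [-0.9825, -0.0192, -0.1854, 0.5273], [0.1858, -0.0174, -0.9824, 1.5816], [0.0, 0.0, 0.0, 1.0]]
wrist [[325.0797017597935, 0.0, 323.58475964889357], [0.0, 325.0797017597935, 199.4652508853621], [0.0, 0.0, 1.0]] -0.05897380073991058 [[-0.0004, -0.9627, -0.2707, 0.072], [1.0, -0.0004, -0.0001, 0.0001], [-0.0, -0.2707, 0.9627, -0.1731], [0.0, 0.0, 0.0, 1.0]]
```

View pics/scene0.png

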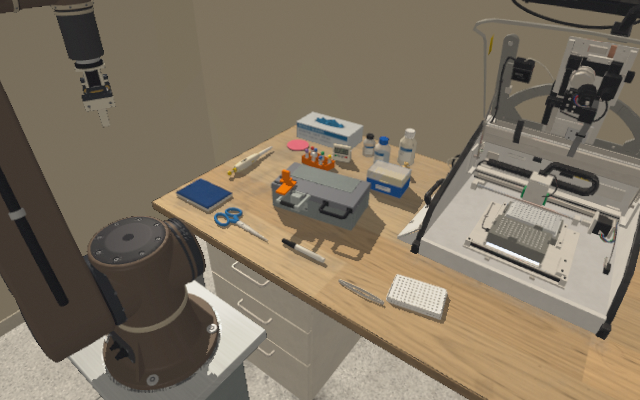

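View pics/top0.png

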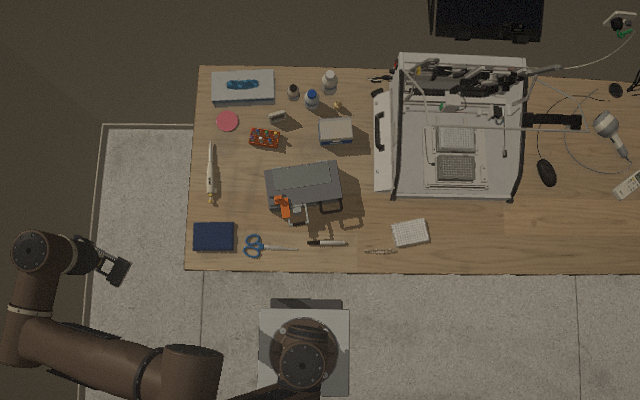

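The scene view shows the case at about (322,195), with the orange tab at (287,182), latch at (292,198) and handle at (335,210). In the top view the tab is at (284,207), the latch at (299,212) and the handle at (330,207). Next I'll zoom in on both.

```bash
cat > h.py <<'E'
import numpy as np,cv2
from scipy.spatial.transform import Rotation as R
def cam(c,st=None):
    K=np.array(c["camera_matrix"]);D=np.array([c["k1"],0,0,0.])
    if "mount" in c:
        T=np.eye(4);T[:3,:3]=R.from_euler("xyz",st["eef_rot"],degrees=True).as_matrix();T[:3,3]=st["tcp_pos"]
        T=T@np.array(c["mount"])
    else: T=np.linalg.inv(c["camera_from_world"])
    return K,D,T
def ray(C,px):
    K,D,T=C
    # drawn = ray*(1+k1 r^2): same as OpenCV's model
    p=cv2.undistortPoints(np.array([[px]],float),K,D)[0,0]
    d=T[:3,:3]@np.array([p[0],p[1],1]);return T[:3,3],d/np.linalg.norm(d)
def onz(C,px,z):
    o,d=ray(C,px);return o+d*(z-o[2])/d[2]
def tri(rs):
    A=sum(np.eye(3)-np.outer(d,d) for o,d in rs);b=sum((np.eye(3)-np.outer(d,d))@o for o,d in rs)
    p=np.linalg.solve(A,b)
    return p,[float(np.linalg.norm((np.eye(3)-np.outer(d,d))@(p-o))) for o,d in rs]
def proj(C,P):
    K,D,T=C;W=np.linalg.inv(T)
    return cv2.projectPoints(np.array([P],float),cv2.Rodrigues(W[:3,:3])[0],W[:3,3],K,D)[0][0,0]
E
python3 - <<'E'
import cv2,numpy as np
a=cv2.imread("pics/scene0.png")[155:235,262:382];b=cv2.imread("pics/top0.png")[150:230,250:370]
up=lambda i:cv2.resize(cv2.convertScaleAbs(i,alpha=1.4),None,fx=6.2,fy=3.7*6.2/3.7*0.6,interpolation=3)
cv2.imwrite("pics/z0.png",np.vstack([up(a),up(b)]))
E
```

```text
(no output)
```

View pics/z0.png

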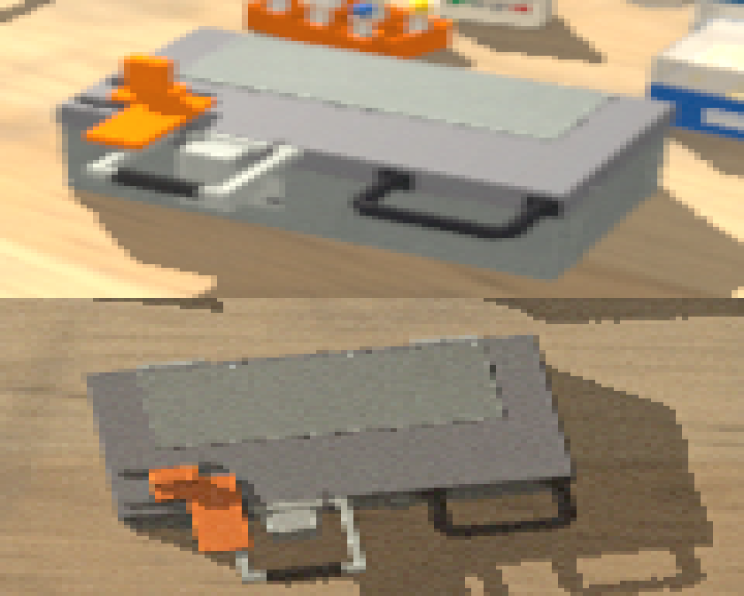

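Crops: in the top half (scene) the latch sleeve is at about (287,204), the handle at (332.5,214.7) and the fin at (286,176). In the bottom half (top view) the sleeve is at (299.2,223.5), the handle at (331,212), and the lid corners are (342.4,197.7), (269.4,209.8), (264.2,170.3) and (337.1,160.6).

Run:
```python
from plant import cams
from h import *
S=cam(cams.capture("scene"));T=cam(cams.capture("top"))
c=[onz(T,p,.082) for p in[(342.4,197.7),(269.4,209.8),(264.2,170.3),(337.1,160.6)]]
for p in c: print(p.round(4))
ey=(c[1]-c[0]+c[2]-c[3])[:2];yaw=np.arctan2(ey[1],ey[0])-np.pi/2;print("len",np.linalg.norm(ey)/2,np.linalg.norm((c[3]-c[0]+c[2]-c[1])[:2])/2,"yaw",np.degrees(yaw))
o=np.mean(c,0)[:2];M=np.array([[np.cos(yaw),-np.sin(yaw)],[np.sin(yaw),np.cos(yaw)]]);print("centre",o)
for n,s,t in[("latch",(287,203.9),(299.2,223.5)),("handle",(332.5,214.7),(331.1,211.9))]:
    p,e=tri([ray(S,s),ray(T,t)]);print(n,p.round(4),np.round(e,4),"case",(M.T@(p[:2]-o)).round(4))
f=onz(S,(285.9,176),.111);print("fin",f.round(4),"case",(M.T@(f[:2]-o)).round(4),"topray",proj(T,f))
```

```text
[ 0.5364 -0.1281  0.082 ]
[0.4885 0.126  0.082 ]
[0.6299 0.1496 0.082 ]
[ 0.6708 -0.1084  0.082 ]
len 0.25990062922047835 0.13959968604405273 yaw 9.844941990519274
centre [0.58141902 0.00976977]
latch [0.4404 0.0224 0.0866] [0.002 0.002] case [-0.1368  0.0366]
handle [ 0.4878 -0.0908  0.0734] [0.0018 0.0018] case [-0.1094 -0.0831]
fin [0.5163 0.092  0.111 ] case [-0.0501  0.0922] topray [278.85053303 200.5754912 ]
```

Case yaw is about 9.8° and its dimensions check out. I'm moving above the fin with tool yaw at about -80°.

Request:
carry_out(commands=[0.41,-0.93,0,-0.98,-1,0.41,-0.93,0,-0.98,-1,0.41,-0.93,0,-0.98,-1,0.41,-0.93,0,-0.98,-1,0.41,-0.93,0,-0.98,-1,0.41,-0.93,0,-0.98,-1,0.41,-0.93,0,-0.98,-1,0.41,-0.93,0,-0.98,-1], grip_force=15)

```text
time_s: 1.05
tcp_pos: [0.4189, 0.3116, 0.2127]
eef_rot: [-180.0, 0.0, -56.7]
contact_force: [0.8, -0.1, 0.6]
gripper_width: 0.087
```

Request:
carry_out(commands=[0.41,-0.93,0,-0.98,-0.3,0.41,-0.93,0,-0.98,-0.3,0.41,-0.93,0,-0.98,-0.3,0.41,-0.93,0,-0.98,-0.3,0.41,-0.93,0,-0.98,-0.3,0.41,-0.93,0,-0.98,-0.3,0,0,0,0,-0.3,0,0,0,0,-0.3])

```text
time_s: 1.85
tcp_pos: [0.5171, 0.089, 0.2124]
eef_rot: [180.0, 0.0, -80.2]
contact_force: [-0.5, 0.6, -0.1]
gripper_width: 0.0571
```

```bash
cat > snap.py <<'E'
import sys,cv2,pickle
from plant import telemetry,cams
st=telemetry.get_state();c=cams.capture("wrist")
pickle.dump((st,c),open(f"pics/{sys.argv[1]}.pkl","wb"))
cv2.imwrite(f"pics/{sys.argv[1]}.png",c["frame"][:,:,::-1]);print(st["time_s"],st["tcp_pos"],st["eef_rot"],st["gripper_width"])
E
python3 snap.py w1
```

```text
1.85 [0.51711675 0.08900865 0.21240134] [ 1.79985997e+02  3.89674717e-03 -8.01959592e+01] 0.05712556257338623
```

View pics/w1.png

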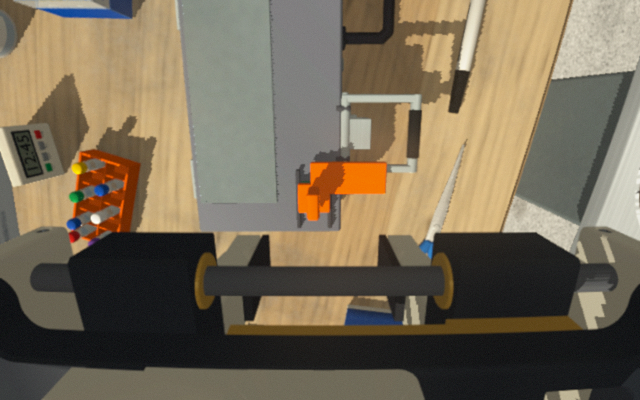

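Wrist view: the orange tongue is at (348,178), the base and fin around (313,200), the latch bar sleeve at (414,134) and the handle at (370,40). I'll zoom in on the fin.

Run:
```python
import cv2,pickle
from h import *
st,c=pickle.load(open("pics/w1.pkl","rb"));C=cam(c,st)
i=cv2.imread("pics/w1.png")[85:235,280:440];cv2.imwrite("pics/z1.png",cv2.resize(i,None,fx=4,fy=4,interpolation=3))
for n,p,z in[("fin .121 end",(313,219),.121),("sleeve",(414,134),.078),("lid FL",(341,230),.082),("lid BL",(202,231),.082)]: print(n,onz(C,p,z).round(4))
```

```text
fin .121 end [0.522  0.1095 0.121 ]
sleeve [0.4413 0.0256 0.078 ]
lid FL [0.4916 0.1298 0.082 ]
lid BL [0.629  0.1548 0.082 ]
```

View pics/z1.png

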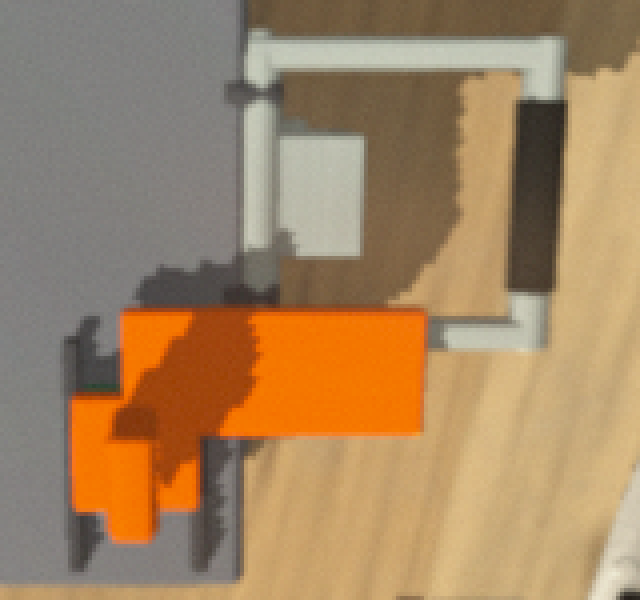

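The fin's top face is centred at crop (132,490), which is pixel (313,207.5). The sleeve centre is at (415,133.8).

Run:
```python
import pickle
from h import *
from plant import cams
st,c=pickle.load(open("pics/w1.pkl","rb"));W=cam(c,st);S=cam(cams.capture("scene"));T=cam(cams.capture("top"))
p,e=tri([ray(W,(313.1,207.5)),ray(S,(285.9,171))]);print("fintop",p.round(4),e, onz(W,(313.1,207.5),.121).round(4))
p,e=tri([ray(W,(415,133.8)),ray(S,(287,203.9)),ray(T,(299.2,223.5))]);print("latch",p.round(4),e,onz(W,(415,133.8),.078).round(4))
```

```text
fintop [0.5238 0.0985 0.122 ] [0.00048076427267585055, 0.00048076427267576956] [0.5236 0.0993 0.121 ]
latch [0.4416 0.0238 0.0847] [0.0014764912599464337, 0.0017734243323095224, 0.002741387426447502] [0.4404 0.0252 0.078 ]
```

Request:
carry_out(commands=[0.16,0.25,0,0,-0.2,0,0,-0.8,0,-0.2,0,0,-0.8,0,-0.2,0,0,-0.73,0,-0.2,0,0,0,0,-0.2,0,0,0,0,1,0,0,0,0,1,0,0,0,0,1])

```text
time_s: 2.8
tcp_pos: [0.5244, 0.1007, 0.121]
eef_rot: [-179.8, 0.0, -80.0]
contact_force: [0.2, 1.3, -0.5]
gripper_width: 0.0342
```

Request:
carry_out(commands=[0,0,0,0,1,0,0,0,0,1,0,0,0,0,1])

```text
time_s: 3.1
tcp_pos: [0.5235, 0.0999, 0.1198]
eef_rot: [-180.0, 0.0, -80.1]
contact_force: [0.4, -0.7, -0.4]
gripper_width: 0.0104
```

Gripped at 10 mm, so the fin is in the jaws. Now sliding it along case +y.

Request:
carry_out(commands=[-0.022,0.123,0,0,1,-0.022,0.123,0,0,1,-0.022,0.123,0,0,1,-0.022,0.123,0,0,1,0,0,0,0,1,0,0,0,0,1])

```text
time_s: 3.7
tcp_pos: [0.5198, 0.1199, 0.1193]
eef_rot: [180.0, -0.0, -80.1]
contact_force: [-0.6, -0.4, 0.2]
gripper_width: 0.0006
```

The width fell to 0, so the fin isn't held. I'll raise and look.

Request:
carry_out(commands=[0,0,0.8,0,0.2,0,0,0.8,0,0.2,0,0,0,0,0.2,0,0,0,0,0.2])

```text
time_s: 4.1
tcp_pos: [0.5201, 0.1198, 0.1841]
eef_rot: [-179.9, 0.1, -80.1]
contact_force: [-0.4, 0.5, -0.1]
gripper_width: 0.0268
```

```bash
python3 snap.py w2
python3 - <<'E'
import cv2
i=cv2.imread("pics/w2.png")[60:300,200:480];cv2.imwrite("pics/z2.png",cv2.resize(i,None,fx=2.5,fy=2.5,interpolation=3))
E
```

```text
4.1 [0.52013935 0.11975755 0.18405637] [-1.79907546e+02  5.30798463e-02 -8.00930301e+01] 0.026816298244597102
```

View pics/z2.png

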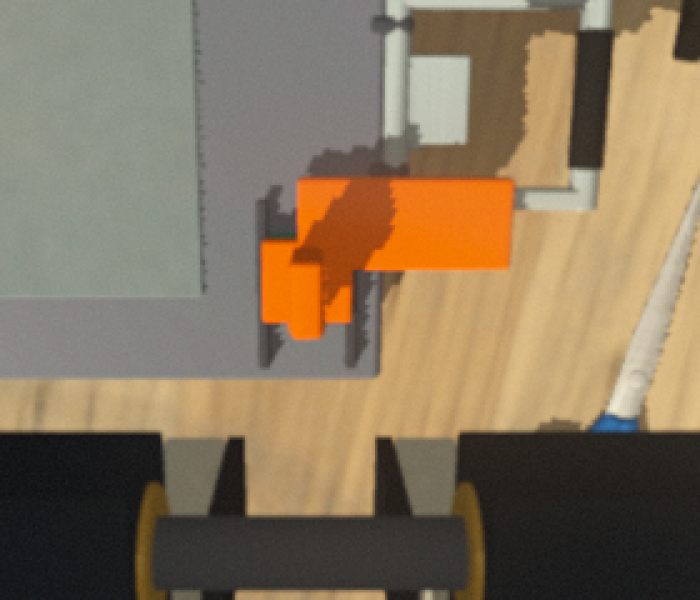

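The tab hasn't moved: the fin's top face is centred at crop (307,302), which is pixel (322.8,180.8). Re-triangulating with w1.

Run:
```python
import pickle
from h import *
W=[cam(*pickle.load(open(f"pics/{n}.pkl","rb"))[::-1]) for n in("w1","w2")]
def t(n,a,b,z):
    p,e=tri([ray(W[0],a),ray(W[1],b)]);print(n,p.round(4),round(e[0],4),[onz(w,q,z).round(4)[:2] for w,q in zip(W,(a,b))])
z1=lambda x,y:(280+x/4,85+y/4)
z2=lambda x,y:(200+x/2.5,60+y/2.5)
t("fin far edge",z1(132,543),z2(308,340),.121)
t("fin near edge",z1(132,438),z2(306,263),.121)
t("tongue corner",z1(425,434),z2(511,269),.092)
t("lidFL",z1(240,582),z2(378,377),.082)
t("latch",z1(540,195),z2(592,100),.078)
```

```text
fin far edge [0.5215 0.1109 0.1218] 0.0002 [array([0.5217, 0.1111]), array([0.5212, 0.1111])]
fin near edge [0.5256 0.0886 0.1188] 0.0002 [array([0.5255, 0.088 ]), array([0.5258, 0.0882])]
tongue corner [0.4574 0.0836 0.09  ] 0.0 [array([0.4578, 0.0832]), array([0.4579, 0.0833])]
lidFL [0.4922 0.1317 0.0787] 0.0001 [array([0.4925, 0.1305]), array([0.4927, 0.1307])]
latch [0.441  0.0251 0.0795] 0.0001 [array([0.4404, 0.0252]), array([0.4406, 0.025 ])]
```

The fin is at (0.5235, 0.0996, 0.12), so the jaws were around it but slipped. Pushing on its -y end with closed fingers doesn't depend on grip friction.

Request:
carry_out(commands=[0.11,-0.64,0,0,1,0.11,-0.64,0,0,1,0,0,-0.7,0,1,0,0,-0.8,0,1,0,0,0,0,1,0,0,0,0,1])

```text
time_s: 4.75
tcp_pos: [0.5282, 0.068, 0.1229]
eef_rot: [179.9, -0.1, -80.1]
contact_force: [0.3, 0.9, 0.4]
gripper_width: 0.0001
```

Request:
carry_out(commands=[-0.043,0.246,0,0,1,-0.034,0.197,0,0,1,-0.022,0.123,0,0,1,-0.022,0.123,0,0,1,0,0,0,0,1])

```text
time_s: 5.25
tcp_pos: [0.5239, 0.0969, 0.1238]
eef_rot: [-180.0, 0.0, -80.0]
contact_force: [0.3, -0.2, 0.0]
gripper_width: 0.0002
```

Request:
carry_out(commands=[-0.012,0.07,0,0,1,-0.012,0.07,0,0,1])

```text
time_s: 5.45
tcp_pos: [0.5228, 0.1017, 0.1234]
eef_rot: [180.0, -0.0, -80.1]
contact_force: [-0.1, -0.1, -1.4]
gripper_width: 0.0006
```

```bash
python3 - <<'E'
from plant import cams
import cv2
from h import *
c=cams.capture("scene")
cv2.imwrite("pics/s2.png",c["frame"][:,:,::-1])
i=c["frame"];b=cv2.imread("pics/scene0.png")[:,:,::-1]
def f(im):
    h=cv2.cvtColor(np.ascontiguousarray(im[165:198,270:300]),cv2.COLOR_RGB2HSV);m=(h[...,0]>5)&(h[...,0]<18)&(h[...,1]>200)&(h[...,2]>110)
    y,x=np.nonzero(m);return x.mean()+270,y.mean()+165,m.sum()
print(f(b),f(i))
C=cam(c);print(proj(C,(.5235,.0996,.11)),proj(C,(.520,.1193,.11)))
E
python3 snap.py w3
```

```text
(np.float64(285.47346938775513), np.float64(182.94285714285715), np.int64(245)) (np.float64(285.48770491803276), np.float64(182.89754098360655), np.int64(244))
[285.50943382 174.4091402 ] [279.59491646 172.72699558]
5.5 [0.52285914 0.10191041 0.12339164] [-1.79996166e+02  3.04343537e-03 -8.00863797e+01] 0.00017705106895319803
```

View pics/s2.png

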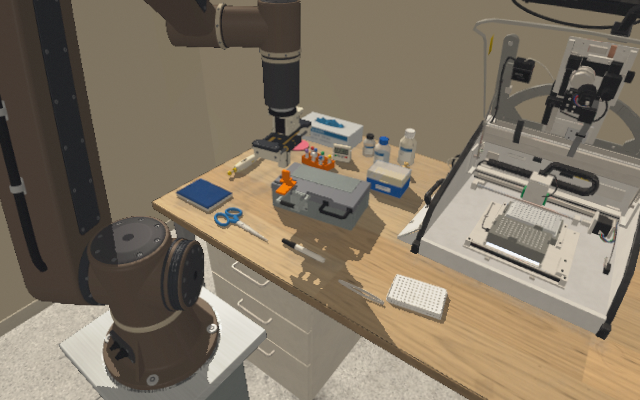

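The scene view shows the gripper at about (280,150), apparently above or behind the fin at (287,178). I'll zoom in with the claimed TCP and tip marked, next to the wrist view.

Run:
```python
from plant import cams,telemetry
import cv2,pickle
from h import *
st=telemetry.get_state();p=st["tcp_pos"];print(p,st["joints"])
c=cams.capture("scene");C=cam(c);t=cams.capture("top");Tc=cam(t)
im=np.ascontiguousarray(c["frame"][:,:,::-1]);
k=6
def crop(im,C,x,y,w,h):
    o=cv2.resize(np.ascontiguousarray(im[y:y+h,x:x+w]),None,fx=k,fy=k,interpolation=3)
    for z,col in((0,(0,0,255)),(-.022,(255,0,0)),(.047,(0,255,0))):
        q=(proj(C,p+[0,0,z])-[x,y]+.5)*k;print(z,proj(C,p+[0,0,z]));cv2.drawMarker(o,tuple(int(v) for v in q),col,0,14,1)
    return o
a=crop(im,C,250,100,65,100);b=crop(t["frame"][:,:,::-1],Tc,240,150,65,100)
cv2.imwrite("pics/z3.png",np.hstack([a,b]))
```

```text
[0.5228318  0.10173563 0.12333778] [ 3.21171510e+01  1.16911516e+01 -2.43153323e+01 -2.99645824e-04
 -5.39975572e+01 -2.21912076e+01]
0 [284.66138072 170.35117947]
-0.022 [284.88980859 176.78338271]
0.047 [284.15986735 156.1394946 ]
0 [275.82524948 197.97346651]
-0.022 [276.29060198 199.19960562]
0.047 [274.78680262 195.23660735]
```

View pics/z3.png

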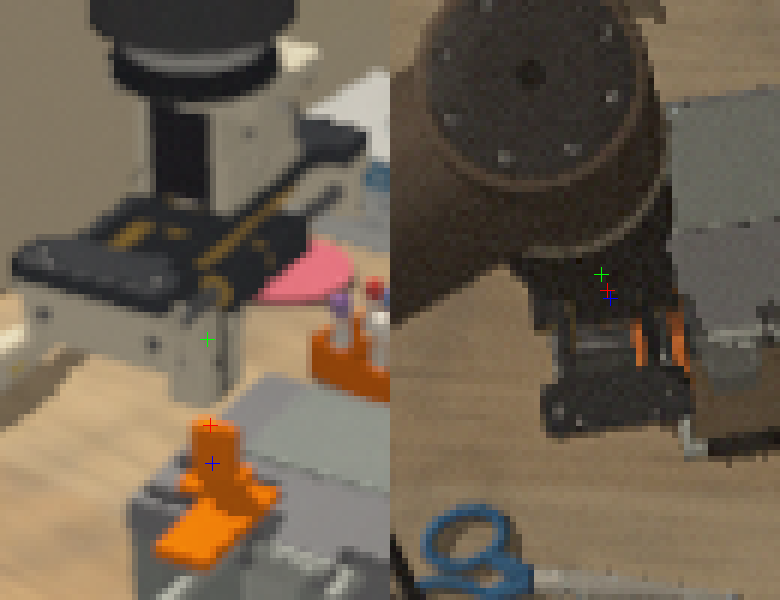

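```bash
python3 - <<'E'
import pickle
from h import *
for n in("w1","w2","w3"):
    st,c=pickle.load(open(f"pics/{n}.pkl","rb"));w=st["gripper_width"]
    M=np.array(c["mount"]);C=(np.array(c["camera_matrix"]),np.array([c["k1"],0,0,0.]),M)
    print(n,w,[proj(C,(x,s*w/2,z)).round(0).tolist() for z in(.022,) for x in(-.0095,.0095) for s in(1,-1)], M[:3,3])
E
python3 - <<'E'
import cv2,numpy as np
a=cv2.imread("pics/w2.png")[150:400,150:500];b=cv2.imread("pics/w3.png")[150:400,150:500]
cv2.imwrite("pics/z4.png",cv2.resize(np.hstack([a,b]),None,fx=1.14,fy=1.14))
E
```

```text
w1 0.05712556257338623 [[366.0, 240.0], [278.0, 240.0], [368.0, 212.0], [277.0, 212.0]] [ 0.07243386  0.00081631 -0.17306113]
w2 0.026816298244597102 [[343.0, 240.0], [302.0, 240.0], [344.0, 212.0], [301.0, 212.0]] [ 0.07243158  0.00081365 -0.17306227]
w3 0.00017705106895319803 [[322.0, 240.0], [322.0, 240.0], [322.0, 212.0], [322.0, 212.0]] [ 0.07243229  0.00081505 -0.17306141]
```

View pics/z4.png

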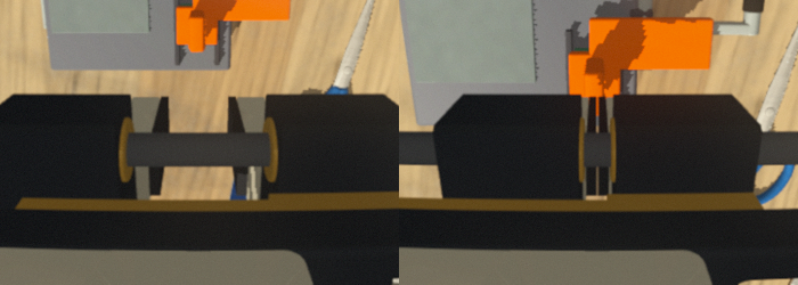

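Three cues agree: in the wrist view the finger gap and row put the tips about 20 mm behind the reported TCP, the scene view shows the same, and nothing has touched yet. So the real tips are about 40 mm higher than the stated 22 mm ahead. I'll correct for that and verify by width and force, opening above the fin and then descending.

Request:
carry_out(commands=[0,0,0.4,0,-0.2,0.02,-0.05,0,0,-0.2,0,0,0,0,-0.2,0,0,0,0,-0.2,0,0,-0.6,0,-0.2,0,0,-0.5,0,-0.2,0,0,-0.3,0,-0.2,0,0,0,0,-0.2], grip_force=25)

```text
time_s: 6.45
tcp_pos: [0.5252, 0.0994, 0.0857]
eef_rot: [-179.9, -0.1, -80.0]
contact_force: [-5.5, -1.5, 24.2]
gripper_width: 0.0521
```

Request:
carry_out(commands=[0,0,0,0,1,0,0,0,0,1,0,0,0,0,1,0,0,0,0,1,0,0,0,0,1,0,0,0,0,1,0,0,0,0,1])

```text
time_s: 7.15
tcp_pos: [0.5163, 0.0959, 0.0845]
eef_rot: [179.2, -0.2, -80.1]
contact_force: [-32.0, -2.0, 44.7]
gripper_width: 0.0274
```

Request:
carry_out(commands=[0,0,0.5,0,-0.2,0,0,0.5,0,-0.2,0,0,0,0,-0.2])

```text
time_s: 7.45
tcp_pos: [0.5252, 0.1002, 0.1259]
eef_rot: [-179.8, 0.0, -80.0]
contact_force: [-0.3, 0.7, -0.2]
gripper_width: 0.046
```

```bash
python3 snap.py w4
python3 - <<'E'
from plant import cams
import cv2,pickle
from h import *
c=cams.capture("scene");st,w=pickle.load(open("pics/w4.pkl","rb"))
a=cv2.resize(np.ascontiguousarray(c["frame"][120:210,245:335,::-1]),(405,405),interpolation=3)
b=cv2.resize(np.ascontiguousarray(w["frame"][100:300,220:420,::-1]),(395,405),interpolation=3)
cv2.imwrite("pics/z5.png",np.hstack([a,b]))
S=cam(c)
h=cv2.cvtColor(np.ascontiguousarray(c["frame"]),cv2.COLOR_RGB2HSV)
for z in(-.022,.02):print(z,proj(S,st["tcp_pos"]+[0,0,z]))
E
```

```text
7.45 [0.5252181  0.10020286 0.12586511] [-1.79761294e+02  4.58921409e-02 -8.00414978e+01] 0.04598646950166118
-0.022 [285.7929794  175.87926065]
0.02 [285.37212899 163.4541096 ]
```

View pics/z5.png

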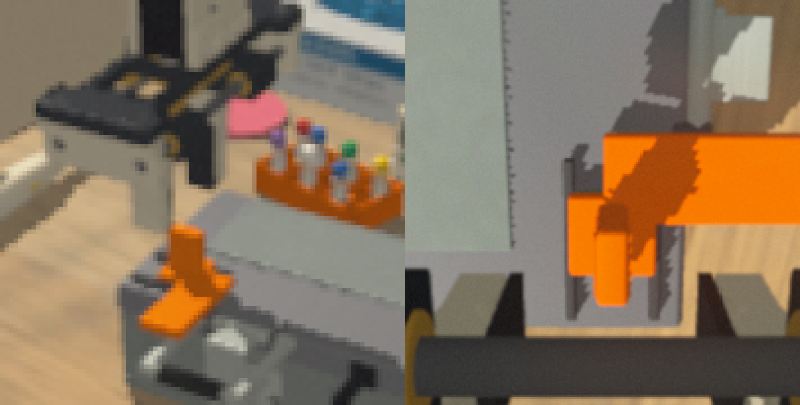

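Scene crop: the front finger's tip is at about (282.8,169.3) and the rear's at (292.8,161.6). In the wrist view the tips' inner corners are at (369.4,233.5) and (279.7,233.5), with the fin between them. I'll triangulate the fingertips directly from both cameras.

```bash
python3 - <<'E'
from plant import cams
import pickle
from h import *
st,w=pickle.load(open("pics/w4.pkl","rb"));W=cam(w,st);S=cam(cams.capture("scene"))
Rt=R.from_euler("xyz",st["eef_rot"],degrees=True).as_matrix()
P=[]
for n,a,b in[("front",(369.4,233.5),(282.8,169.3)),("rear",(279.7,233.5),(292.8,161.6))]:
    p,e=tri([ray(W,a),ray(S,b)]);P.append(p);print(n,p.round(4),round(e[0],4),"tool",(Rt.T@(p-st["tcp_pos"])).round(4))
print(np.linalg.norm(P[0]-P[1]))
z5=lambda x,y:(220+(x-405)/1.975,100+y/2.025)
for n,q in[("fin near",z5(611,232)),("fin far",z5(611,306))]:print(n,onz(W,q,.121).round(4))
E
grep -c . /dev/null
python3 - <<'E'
import numpy as np
from plant import telemetry
s=telemetry.get_state();print(s["tcp_pos"],s["joints"])
E
```

```text
front [0.5018 0.088  0.1412] 0.0017 tool [ 0.008   0.0252 -0.0155]
rear [0.5486 0.0926 0.1442] 0.0006 tool [ 0.0115 -0.0218 -0.0183]
0.047143114881685204
fin near [0.5264 0.0868 0.121 ]
fin far [0.5224 0.1094 0.121 ]
0
[0.52329997 0.09944668 0.12280841] [ 3.18535638e+01  1.17481270e+01 -2.43134760e+01 -1.77738057e-02
 -5.39749126e+01 -2.19331187e+01]
```

The tips triangulate to about 17 mm behind the reported TCP, with xy good. The contact force fits the front finger resting on the tongue, since the finger's y-range overlaps the tongue's edge by about 5 mm. So I'll grasp 4 mm further along +y and shallower.

Request:
carry_out(commands=[-0.018,0.1,-0.35,0,-0.2,0,0,-0.32,0,-0.1,0,0,0,0,1,0,0,0,0,1,0,0,0,0,1,0,0,0,0,1,0,0,0,0,1,0,0,0,0,1])

```text
time_s: 8.4
tcp_pos: [0.5239, 0.1039, 0.097]
eef_rot: [-179.9, 0.0, -80.1]
contact_force: [3.4, -0.2, -1.4]
gripper_width: 0.0096
```

Request:
carry_out(commands=[0,0,0,0,1,0,0,0,0,1,0,0,0,0,1])

```text
time_s: 8.7
tcp_pos: [0.5239, 0.104, 0.097]
eef_rot: [-179.9, 0.0, -80.1]
contact_force: [6.0, 0.4, -1.3]
gripper_width: 0.0101
```

The fin is held at 10.1 mm and the reading is stable. Sliding it.

Request:
carry_out(commands=[-0.017,0.098,0,0,1,-0.017,0.098,0,0,1,-0.017,0.098,0,0,1,-0.017,0.098,0,0,1,-0.017,0.098,0,0,1,0,0,0,0,1,0,0,0,0,1])

```text
time_s: 9.4
tcp_pos: [0.5205, 0.1235, 0.097]
eef_rot: [-179.9, 0.0, -80.0]
contact_force: [5.7, 0.5, -1.1]
gripper_width: 0.0098
```

Request:
carry_out(commands=[0,0,0,0,0.2,0,0,0,0,0.2,0,0,0,0,0.2,0,0,0.75,0,0.2,0,0,0.75,0,0.2,-0.5,-0.62,0,0,0.43,-0.5,-0.62,0,0,0.43,-0.5,-0.62,0,0,0.43])

```text
time_s: 10.2
tcp_pos: [0.4582, 0.0479, 0.1564]
eef_rot: [180.0, 0.0, -80.1]
contact_force: [0.0, -0.8, -0.0]
gripper_width: 0.0254
```

Request:
carry_out(commands=[-0.49,-0.59,0,0,0.43,0,0,0,0,0.43,0,0,0,0,0.43])

```text
time_s: 10.5
tcp_pos: [0.4396, 0.0248, 0.1569]
eef_rot: [-180.0, 0.0, -80.1]
contact_force: [0.6, 0.4, 1.2]
gripper_width: 0.0247
```

```bash
python3 snap.py w5
python3 - <<'E'
import cv2,pickle
from h import *
from plant import cams
st,c=pickle.load(open("pics/w5.pkl","rb"));W=cam(c,st);f=c["frame"]
h=cv2.cvtColor(f,cv2.COLOR_RGB2HSV)
m=((h[...,0]>5)&(h[...,0]<18)&(h[...,1]>200)&(h[...,2]>110)).astype(np.uint8);m[260:]=0
y,x=np.nonzero(m);print("orange wrist",x.min(),x.max(),y.min(),y.max(),m.sum())
print("pred old corner",proj(W,(.4574,.0836,.09)),"new",proj(W,(.454,.1033,.09)),"bar",proj(W,(.441,.0251,.0795)))
s=cams.capture("scene")["frame"]
a=np.ascontiguousarray(f[100:300,220:460,::-1]);a=cv2.resize(a,(480,400),interpolation=3)
b=cv2.resize(np.ascontiguousarray(s[140:230,255:325,::-1]),(311,400),interpolation=3)
cv2.imwrite("pics/z6.png",np.hstack([a,b]))
E
```

```text
10.5 [0.43962748 0.02479932 0.15691746] [-1.79963347e+02  1.71561159e-02 -8.01195896e+01] 0.024711408690277197
orange wrist 0 46 202 241 1081
pred old corner [289.01670931 269.72058947] new [289.74740062 291.14658847] bar [320.89956492 201.90983899]
```

View pics/z6.png

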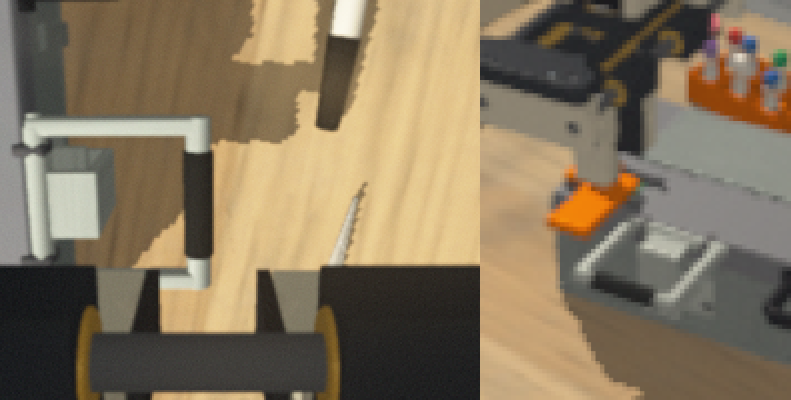

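The tab is now aside and the latch's left arm is fully uncovered. The sleeve is at (319.5,202), within 1 mm of prediction. Descending over the bar.

Request:
carry_out(commands=[0.05,0,-0.9,0,0.43,0,0,-0.9,0,0.43,0,0,-0.5,0,0.43,0,0,-0.37,0,0.43,0,0,0,0,0.43], grip_force=20)

```text
time_s: 11.1
tcp_pos: [0.4409, 0.0251, 0.0477]
eef_rot: [179.7, -0.1, -80.1]
contact_force: [-0.3, -1.3, 0.4]
gripper_width: 0.0249
```

Request:
carry_out(commands=[0,0,0,0,1,0,0,0,0,1,0,0,0,0,1,0,0,0,0,1,0,0,0,0,1,0,0,0,0,1])

```text
time_s: 11.7
tcp_pos: [0.4434, 0.0258, 0.0506]
eef_rot: [-179.8, 0.0, -80.1]
contact_force: [5.4, 0.1, 0.1]
gripper_width: 0.0093
```

Request:
carry_out(commands=[0.028,0.005,0.302,0,1,0.09,0.016,0.306,0,1,0.139,0.024,0.269,0,1,0.198,0.034,0.249,0,1])

```text
time_s: 12.1
tcp_pos: [0.4575, 0.0278, 0.0943]
eef_rot: [179.7, 0.0, -80.1]
contact_force: [-6.2, 4.0, 0.1]
gripper_width: 0.0094
```

Request:
carry_out(commands=[0.23,0.04,0.195,0,1,0.262,0.045,0.147,0,1,0.299,0.052,0.098,0,1,0.297,0.052,0.035,0,1,0,0,0,0,1])

```text
time_s: 12.6
tcp_pos: [0.5041, 0.0358, 0.1142]
eef_rot: [179.9, -0.0, -80.1]
contact_force: [-1.3, 1.3, 8.7]
gripper_width: 0.009
```

The arc was followed (Δx 61, Δz 64 mm, so about 1.53 rad). Releasing, rising and going above the handle.

Request:
carry_out(commands=[0,0,0,0,0.4,0,0,0,0,0.4,0,0,0,0,0.4,0,0,0.8,0,0.4,0,0,0.8,0,0.4,-0.1,-0.79,0,0,0.4,-0.1,-0.79,0,0,0.4,-0.1,-0.79,0,0,0.4])

```text
time_s: 13.4
tcp_pos: [0.491, -0.0597, 0.1779]
eef_rot: [-180.0, 0.0, -80.0]
contact_force: [0.5, -0.3, -0.4]
gripper_width: 0.0263
```

Request:
carry_out(commands=[-0.1,-0.79,0,0,0.4,0,0,0,0,0.4,0,0,0,0,0.4])

```text
time_s: 13.7
tcp_pos: [0.4872, -0.0911, 0.1776]
eef_rot: [180.0, 0.0, -80.2]
contact_force: [0.2, -0.6, 0.2]
gripper_width: 0.0265
```

```bash
python3 snap.py w6
python3 - <<'E'
import cv2,pickle
from h import *
st,c=pickle.load(open("pics/w6.pkl","rb"));W=cam(c,st);f=c["frame"]
g=cv2.cvtColor(f,cv2.COLOR_RGB2GRAY);m=(g<55).astype(np.uint8);m[228:]=0
n,l,s,ce=cv2.connectedComponentsWithStats(m)
for i in range(1,n):
    if s[i,4]>80: print(s[i],ce[i].round(1))
print("pred",proj(W,(.4878,-.0908,.073)))
cv2.imwrite("pics/z7.png",cv2.resize(f[60:300,180:480,::-1],None,fx=2.5,fy=2.5,interpolation=3))
E
```

```text
13.7 [ 0.48717499 -0.09109453  0.17762085] [ 1.79971922e+02  7.55721313e-03 -8.01836847e+01] 0.026521499202916066
[  48   96   36   89 1521] [ 66.1 146.9]
[ 270  144   56   84 1357] [307.4 176. ]
pred [321.86277278 193.490367  ]
```

View pics/z7.png

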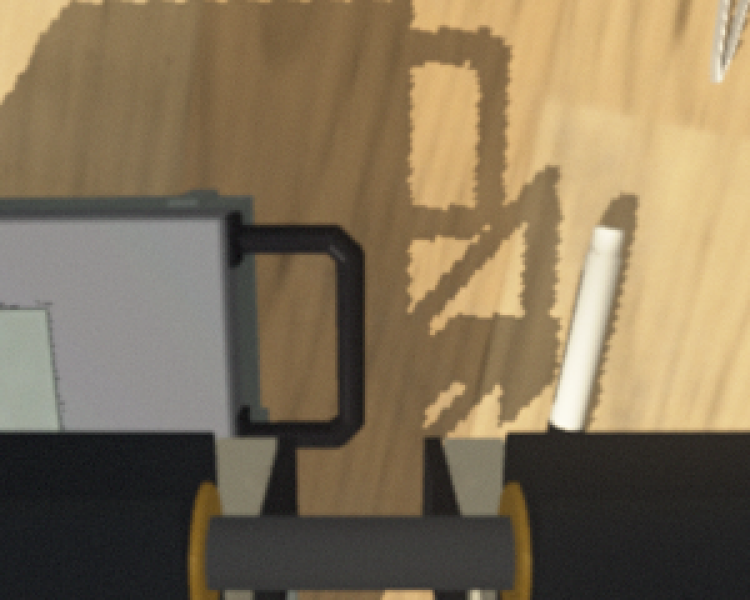

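The handle bar is at crop (350,335), which is pixel (320,194), about 1.6 mm from prediction. Descending and gripping.

Request:
carry_out(commands=[0.04,0.01,-0.9,0,0.4,0,0,-0.9,0,0.4,0,0,-0.9,0,0.4,0,0,-0.6,0,0.4,0,0,0,0,0.4])

```text
time_s: 14.25
tcp_pos: [0.4868, -0.0895, 0.0428]
eef_rot: [179.6, 0.0, -80.0]
contact_force: [-0.6, 0.4, -0.1]
gripper_width: 0.0263
```

Request:
carry_out(commands=[0,0,0,0,1,0,0,0,0,1,0,0,0,0,1,0,0,0,0,1,0,0,0,0,1,0,0,0,0,1])

```text
time_s: 14.85
tcp_pos: [0.4904, -0.0898, 0.0473]
eef_rot: [-179.8, 0.0, -80.1]
contact_force: [-2.7, 3.6, 6.6]
gripper_width: 0.0094
```

Run:
```python
import numpy as np
t=np.linspace(0,1.62,19);f=.049+t;x=-.184*np.cos(f);z=.184*np.sin(f)
for a,b in zip(np.diff(x),np.diff(z)):print(round(a*.985/.04,3),round(a*.171/.04,3),round(b/.04,3))
```

```text
0.038 0.007 0.412
0.075 0.013 0.407
0.11 0.019 0.398
0.145 0.025 0.387
0.179 0.031 0.372
0.211 0.037 0.354
0.241 0.042 0.333
0.27 0.047 0.31
0.296 0.051 0.284
0.32 0.056 0.256
0.342 0.059 0.226
0.36 0.063 0.194
0.376 0.065 0.16
0.389 0.067 0.125
0.398 0.069 0.089
0.404 0.07 0.052
0.407 0.071 0.015
0.407 0.071 -0.022
```

Request:
carry_out(commands=[0.038,0.007,0.412,0,1,0.075,0.013,0.407,0,1,0.11,0.019,0.398,0,1,0.145,0.025,0.387,0,1,0,0,0,0,1], grip_force=25)

```text
time_s: 15.35
tcp_pos: [0.5044, -0.0872, 0.1116]
eef_rot: [-179.9, 0.0, -80.1]
contact_force: [-1.5, 1.6, -0.3]
gripper_width: 0.0093
```

Request:
carry_out(commands=[0.179,0.031,0.372,0,1,0.211,0.037,0.354,0,1,0.241,0.042,0.333,0,1,0.27,0.047,0.31,0,1,0.296,0.051,0.284,0,1,0,0,0,0,1])

```text
time_s: 15.95
tcp_pos: [0.5486, -0.0797, 0.1769]
eef_rot: [179.6, 0.0, -80.1]
contact_force: [-18.5, 3.5, 17.8]
gripper_width: 0.0086
```

The force pushes radially outward, so my path runs slightly inside the arc. I'll correct outward by about 4 mm.

Request:
carry_out(commands=[-0.07,-0.01,0.08,0,1,0,0,0,0,1])

```text
time_s: 16.15
tcp_pos: [0.5498, -0.0793, 0.1784]
eef_rot: [-179.9, 0.0, -80.1]
contact_force: [3.8, 0.5, -6.6]
gripper_width: 0.0089
```

Request:
carry_out(commands=[0.32,0.056,0.256,0,1,0.342,0.059,0.226,0,1,0.36,0.063,0.194,0,1,0,0,0,0,1])

```text
time_s: 16.55
tcp_pos: [0.5907, -0.0725, 0.2072]
eef_rot: [-180.0, -0.0, -80.1]
contact_force: [-4.2, 2.6, 8.8]
gripper_width: 0.0091
```

Request:
carry_out(commands=[0.37,0.065,0.19,0,1,0.389,0.067,0.14,0,1,0.398,0.069,0.1,0,1,0,0,0,0,1])

```text
time_s: 16.95
tcp_pos: [0.6381, -0.0644, 0.2241]
eef_rot: [-179.9, -0.1, -80.1]
contact_force: [1.1, 1.6, 3.6]
gripper_width: 0.0095
```

Request:
carry_out(commands=[0.404,0.07,0.055,0,1,0.407,0.071,0.02,0,1,0.407,0.071,-0.02,0,1,0,0,0,0,1,0,0,0,0,1])

```text
time_s: 17.45
tcp_pos: [0.686, -0.0561, 0.2257]
eef_rot: [-179.9, -0.0, -80.1]
contact_force: [1.2, -1.3, 1.1]
gripper_width: 0.0089
```

The arc has reached a lid angle of about 1.6 rad. Releasing and retreating upward.

Request:
carry_out(commands=[0,0,0,0,0.4,0,0,0,0,0.4,0,0,0,0,0.4,0,0,0,0,0.4,0,0,0.4,0,0.4,0,0,0.8,0,0.4,0,0,0.8,0,0.4,0,0,0.5,0,0.4])

```text
time_s: 18.25
tcp_pos: [0.6853, -0.0562, 0.3286]
eef_rot: [-179.8, -0.0, -80.1]
contact_force: [0.6, -1.1, -0.3]
gripper_width: 0.0264
```

Request:
carry_out(commands=[0,-0.8,0,0,0.4,0,-0.8,0,0,0.4,0,-0.8,0,0,0.4,0,-0.8,0,0,0.4,0,0,0,0,0.4])

```text
time_s: 18.75
tcp_pos: [0.6842, -0.1875, 0.3252]
eef_rot: [179.9, -0.0, -80.3]
contact_force: [0.2, 0.3, -0.4]
gripper_width: 0.0263
```

Run:
```python
from plant import cams,telemetry
from h import *
import cv2
print(telemetry.get_state()["contact_force"])
c=cams.capture("scene");t=cams.capture("top");S=cam(c);T=cam(t)
cv2.imwrite("pics/end.png",c["frame"][:,:,::-1]);cv2.imwrite("pics/endtop.png",t["frame"][:,:,::-1])
yaw=np.radians(9.85);ex=np.array([np.cos(yaw),np.sin(yaw),0]);ey=np.array([-np.sin(yaw),np.cos(yaw),0]);o=np.array([.5814,.0098,0])
h0=o+.07*ex+[0,0,.062]
def lidpt(x,y,z,th): # case point with lid shut -> lid at th
    d=np.array([x-.07,z-.062]);dx=d[0]*np.cos(th)+d[1]*np.sin(th);dz=-d[0]*np.sin(th)+d[1]*np.cos(th)
    return h0+ex*dx+ey*y+[0,0,dz]
def mask(f):
    h=cv2.cvtColor(f,cv2.COLOR_RGB2HSV);return ((h[...,0]>5)&(h[...,0]<18)&(h[...,1]>200)&(h[...,2]>90)).astype(np.uint8)
for nm,f,C in(("scene",c["frame"],S),("top",t["frame"],T)):
    n,l,s,ce=cv2.connectedComponentsWithStats(mask(f))
    print(nm,[(s[i].tolist(),ce[i].round(1).tolist()) for i in range(1,n) if s[i,4]>15])
    for th in(1.4,1.55,1.7):print(th,"fin top",proj(C,lidpt(-.0425,.118,.121,th)).round(1),"handle",proj(C,lidpt(-.112,-.083,.071,th)).round(1))
    b=cv2.imread("pics/scene0.png" if nm=="scene" else "pics/top0.png")[:,:,::-1]
    print("corr handle: dark px",)
# bystander check: difference in the top view
d=np.abs(t["frame"].astype(int)-cv2.imread("pics/top0.png")[:,:,::-1]).max(2)
for nm,(x,y,w,hh) in dict(notebook=(190,218,48,38),scissors=(242,232,60,26),marker=(305,236,42,12),tweez=(362,246,32,10),plate=(388,217,44,32),pip=(202,140,18,66)).items():print(nm,round(float((d[y:y+hh,x:x+w]>40).mean()),3))
```

```text
[ 0.17079491  0.3393809  -0.37049499]
scene [([305, 112, 9, 15, 116], [309.1, 118.9])]
1.4 fin top [303.9 130.3] handle [358.3 134.2]
1.55 fin top [306.6 130.2] handle [362.  129.9]
1.7 fin top [309. 131.] handle [365.4 127.2]
corr handle: dark px
top []
1.4 fin top [263.2 151.5] handle [326.1 155.1]
1.55 fin top [262.7 147.2] handle [324.7 146.9]
1.7 fin top [262.4 143.5] handle [323.4 139.2]
corr handle: dark px
notebook 0.0
scissors 0.277
marker 0.347
tweez 0.0
plate 0.0
pip 0.0
```

Most checks look good, but the scissors and marker regions changed, possibly from the lid's shadow. I'll check their positions, the latch bar and the handle numerically.

Run:
```python
from plant import cams
from h import *
import cv2
A=cv2.imread("pics/scene0.png");B=cv2.imread("pics/end.png");TA=cv2.imread("pics/top0.png");TB=cv2.imread("pics/endtop.png")
for nm,a in(("s0",A),("s1",B),("t0",TA),("t1",TB)):
    h=cv2.cvtColor(a,cv2.COLOR_BGR2HSV);x0,y0,x1,y1=(205,200,245,232) if nm[0]=="s" else (240,228,268,262)
    m=((h[...,0]>95)&(h[...,0]<115)&(h[...,1]>140));y,x=np.nonzero(m[y0:y1,x0:x1]);print(nm,"scissor blue",x.mean()+x0,y.mean()+y0,len(x))
# marker by template shift
def shift(a,b,x,y,w,h):
    r=cv2.matchTemplate(b[y-10:y+h+10,x-10:x+w+10],a[y:y+h,x:x+w],cv2.TM_CCOEFF_NORMED);_,v,_,l=cv2.minMaxLoc(r);return l[0]-10,l[1]-10,round(v,2)
print("marker",shift(A,B,280,236,48,30),shift(TA,TB,305,236,42,12),"scissors",shift(A,B,212,205,58,38),shift(TA,TB,242,232,60,26))
S=cam(cams.capture("scene"));T=cam(cams.capture("top"))
yaw=np.radians(9.85);ex=np.array([np.cos(yaw),np.sin(yaw),0]);ey=np.array([-np.sin(yaw),np.cos(yaw),0]);h0=np.array([.5814,.0098,0])+.07*ex+[0,0,.062]
def lp(x,y,z,th):
    d=np.array([x-.07,z-.062]);return h0+ex*(d[0]*np.cos(th)+d[1]*np.sin(th))+ey*y+[0,0,-d[0]*np.sin(th)+d[1]*np.cos(th)]
for la in(1.1,1.53):
    x,z=-.074-.064*np.cos(la),.078+.064*np.sin(la)
    print("latch",la,[proj(C,lp(x,.0366,z,1.6)).round(1).tolist() for C in(S,T)])
def dark(a,x0,y0,x1,y1,t=60):
    g=cv2.cvtColor(a,cv2.COLOR_BGR2GRAY);m=(g<t).astype(np.uint8)[y0:y1,x0:x1];n,l,s,c=cv2.connectedComponentsWithStats(m)
    return [((s[i,:4]+[x0,y0,0,0]).tolist(),int(s[i,4])) for i in range(1,n) if s[i,4]>12]
print("scene dark",dark(B,290,90,400,190));print("top dark",dark(TB,255,120,345,230,45))
print("tongue end",[ (t,proj(S,lp(-.128,.107,.09,t)).round(1).tolist()) for t in(1.4,1.6,1.7)])
```

```text
s0 scissor blue 222.5086956521739 212.43478260869566 230
s1 scissor blue 222.38260869565218 212.40434782608696 230
t0 scissor blue 253.47619047619048 247.04761904761904 21
t1 scissor blue 254.09375 247.5 32
marker (0, 0, 0.78) (7, 0, 0.5) scissors (0, 0, 1.0) (0, 0, 0.37)
latch 1.1 [[333.6, 115.9], [284.9, 132.0]]
latch 1.53 [[334.1, 123.2], [285.0, 133.0]]
scene dark [([333, 120, 7, 4], 20), ([347, 123, 30, 21], 159), ([374, 181, 16, 6], 29), ([391, 187, 9, 3], 16)]
top dark [([317, 120, 22, 110], 640), ([275, 124, 6, 69], 139), ([268, 176, 7, 6], 28)]
tongue end [(1.4, [299.9, 112.3]), (1.6, [306.3, 108.5]), (1.7, [309.3, 107.6])]
```

All checks are consistent: the sleeve is where about 1.5 rad predicts, the handle and tongue fit a lid angle of about 1.6, and the marker and scissors haven't shifted in the scene view. Handing in.

```bash
python3 -c "
from plant import r
print(r.close_job())"
```

```text
the job is handed in; nothing more can be done
None
```

The case is open and I handed the job in at about 19 s; no verdict is reported. I slid the orange tab about 20 mm aside, raised the latch to about 1.5 rad, and swung the lid to about 1.6 rad. I then let go and moved clear.

**Last checks:**
- **Robot:** the contact force is about zero.
- **Case:** in the scene view, the latch sleeve, handle and tab tongue lie where latch ≈ 1.5 rad and lid ≈ 1.6 rad put them. The tab position comes from how far the gripped fin moved and from seeing the latch arm uncovered.
- **Bystanders:** the scissors and marker have not shifted in the scene view, though the marker match was only 0.78. The notebook, tweezers, spare plate and pipette are unchanged in the top view. In the top view the scissors and marker matched poorly (0.37 and 0.5, with a 7-pixel shift for the marker). I put that down to the lid's shadow and did not resolve it.

**What went wrong or disagreed:**
- **Fingertip position:** the real fingertips sat about 10–17 mm behind the reported TCP, not 22 mm ahead as stated. My first grasp and the push on the fin therefore passed above it.
- **Contact on the second grasp:** one finger pressed briefly on the tab's tongue with up to about 45 N upward. That is above the 40 N limit for the arm and gripper body, but I believe only a fingertip touched, and the tab did not move.

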